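# Latch the red split mould shut

### The arm

A 6-joint arm with a two-finger parallel gripper is mounted at the origin on a cart in front of the work surface, level with it; the furniture and walls round the work are solid. World frame = base frame: x ahead of the robot, y to its left, z up, the work surface at z = 0. Lengths are in m, angles in rad, forces in N, time in s.
With the tool pointing down it reaches from about 0.375 to 0.75 m from the base axis. Payload 9 kg.
Tool frame: the origin (TCP) lies midway between the tips of the shut fingers; the grasp point (between the pads) lies 19 mm behind it; z points along the fingers, y is the direction in which the jaws open and shut (so a half turn about z gives the same grasp; the last joint's range is limited). The gripper opens to 85 mm and grips with 20 to 120 N. Pads are 22 mm wide; open, the fingers measure 114 mm over their backs; the gripper's body (76 mm by 85 mm) begins 54 mm behind the grasp point. The pads swing forward as they close: fully open they stand 13 mm farther back than shut.
Start: joints at [-1.42, 0.104, 0.097, 1.564, 0, 1.353], TCP at [0.216, -0.56, 0.231] pointing down, gripper open.
Joint ranges: [-2.99, 2.99], [-0.84, 1.86], [-1.1, 1.16], [-1.84, 2.11], [-1.51, 1.56], [-3.14, 3.14]. Speed limits (rad/s): [2.22, 2.22, 2.57, 3.14, 3.14, 3.14].

### API

Orientations are given as a 3x3 rotation matrix whose columns are the frame's x, y, z axes.
In Python, from station import ctrl gives the robot as it stands.
- The arm moves only by the tool jog_arm, never from a script. Its argument "moves" is a list of rows, each a list of 7 numbers: the turn, a rotation vector about the tool's x, y, z in degrees, then the shift along the tool's x, y, z in mm, then the finger opening in mm, from 0 to 85.4. In form: [[wx, wy, wz, x, y, z, grip], ...]. A call has 1 to 5 rows; each row shifts and turns the commanded pose from where the row before left it, along the tool's axes as they then stand; what a row does not reach is not made up. A row lasts 1/12 s, in which the tool goes at most 41.7 mm and 7.16 degrees, less where a joint would pass 70% of its speed; a pose out of reach is approached as far as the arm can. A call is refused whole if a number of a shift passes 41.7 or a number of a turn 7.16, either way. A call with a gripper value outside its range is refused whole. The fingers move at their own pace and stop on an object; the grip force is fixed at half the most. Time passes only in rows, so rows that do not move let the fingers close. It gives the time, the measured TCP pose, the force and the opening at its end, in the units of the state.
- ctrl.state(): the state, without advancing time (a new reading comes with each control period).
- ctrl.get_image(name): name is "scene" or "top" or "wrist"; returns the picture (384x512x3 uint8, red, green, blue); there is no depth.
- ctrl.get_calibration(name): a dict with "camera_matrix" (3x3 intrinsics, pixels), "R" (3x3) and "t" (3): a world point X has camera coordinates R X + t; the wrist camera has in their place "tool_from_camera" (4x4, takes a point from camera to tool coordinates, whose origin is the TCP and whose axes are the flange's). Camera axes: x right, y down, z forward; pixel columns grow to the right and rows downward; lengths in m; the calibration is good to about 2 mm. A picture is of the moment at which its call begins: read the wrist's pose just before it. get_calibration takes no time and is no camera call.
- ctrl.close_job(): hands the job in, once; it reports no verdict.
Trained networks look in the newest picture that a camera, given by its name, has taken for a name from the list of things; names that differ only in an ending like _2 or _b are one class to them, and where a whole thing is asked for, a point or a joint stands for the part that bears it (a point fixed in the world has none). Each returns a list of dicts, best first, with "score" (0 to 1); they miss things now and then, are a little off and sometimes report something else, mostly with a low value. They report only what shows in the picture. A call takes as long as a camera call.
- ctrl.look_for(camera, label): "centre" ([column, row] as shares, 0 to 1, of the picture: columns of its width, rows of its height, amid what is visible of it).
- ctrl.silhouettes(camera, label): "pixels" (384x512 bool, what is visible of it) and "centre" ([column, row] as shares, 0 to 1, of the picture: columns of its width, rows of its height, amid what is visible of it).
- ctrl.pinpoint(camera, label): "centre" ([column, row] as shares, 0 to 1, of the picture: columns of its width, rows of its height: a listed point, or the origin of a listed thing).
The state is a dict: "clock": time; "joint_pos": joint angles; "joint_vel": joint speeds; "joint_efforts": joint torques, N m; "tool_pos": TCP position; "ee_rot": TCP orientation; "force": force on the tool from outside, world axes, zero at the start; "moment": the same for the moment, N m; "width": finger opening in m.
Only numpy, scipy, OpenCV 4.12 (cv2) and the standard library are available. Lean on these libraries where they do the work, as an engineer would, in place of code of your own. Each camera call takes 0.05 s, during which the arm holds its last target.

### The job

Close the split casting mould on the red base with its draw latch: swing the wire loop by its red tab down over the hook on the sliding half, then push the red lever over and fully down so that it clamps past center and draws the two halves together. Leave the latch of the mould on the blue base as it is.

Things in the scene. Friction and masses are not known exactly. Their poses are not given: they have to be found in the camera images.
- red_mould: Fixed red base plate (76 x 185 x 10 mm) with two aluminium mould halves, 64 mm wide, tops 42 mm above the worktop. Origin on the worktop straight below the lever's hinge; x across, y along the latch, z up. Fixed half: y = -28 to +60 mm; sliding half with the hook: y = -30 to -90 mm; base: y = -112 to +73 mm. The lever's hinge lies along x at y = 0, z = 60 mm.
- red_lever (a joint): Red lever, reaching 90 mm from its hinge; rad: 0 = flat, pointing to the mould's +y (clamped); pi/2 = upright; more = leaning to -y. Starts about upright, stays where left. Closing it with the loop hooked takes about 5 N; past center (0.3) it stays; press it flat. The loop's pin sits on it 20 mm from the hinge, in direction red_lever - 0.14 rad (from +y upward).
- red_grip (a point): Point on the middle of the lever's grip (24 mm wide, 9 mm thick, 35 to 90 mm from the hinge), 65 mm from the hinge, on the face that looks up when the lever is flat and towards -y (the hook) when it stands.
- red_loop (a joint): Angle (rad) of the steel wire loop (36 mm wide, pin to bar 93 mm) from the lever, about its pin along x; loop's direction from +y upward = red_lever + red_loop. 0.2 to 0.35 at the start (standing, leaning to the hook); grows as it swings to -y and down: 1.7 to 1.95 down behind the hook, 3.23 clamped. Friction holds it standing; under about 50 degrees from level it falls by itself.
- red_tab (a point): Centre of the red finger tab at the loop's far end: 40 mm across (along x of the mould), 22 mm long, 8 mm thick; 111 mm from the loop's pin. Standing it is about 185 mm above the worktop; hooked it lies past the end of the sliding half, about 52 mm above the worktop.
- red_bar (a point): Middle of the loop's 5 mm cross bar that goes behind the hook.
- red_keeper (a point): Where the bar's middle sits when hooked: in the crook of the steel hook (18 mm wide, top 61 mm above the worktop, leaning to -y) on top of the sliding half; axes as the mould's. With the lever upright and the halves open the loop comes down 5 to 10 mm behind (to -y of) it.
- red_half (a joint): Opening of the sliding half in m: 0.007 at the start (springs hold it open), about 0.0013 when clamped.
- blue_tab (a point): Finger tab of the second mould's loop: same mould and latch with blue base, blue tab and blue lever; to be left as it is. Same sizes as red_tab.
- blue_grip (a point): Point on the blue lever's grip, as red_grip. The two moulds stand at any two of three places.

How it is judged:
By the outcome, as a careful person would: the job done as asked, in the order asked, and still so for the second after the job is handed in, with the robot touching nothing.
It also fails if it takes over 45 s, if anything falls off the work surface, if the arm or the gripper's body presses on something with over 40 N, if the wrist force passes 120 N, or if a joint passes its speed limit or range.

## Working session

There is one attempt and no reset: what is moved stays moved. The work goes in short steps, Python scripts to look and compute and a tool call to move; the robot and the scene stay as the last step left them, time stands still between calls to the robot, and variables do not carry over. Pictures are saved under pics/ and viewed, and the job is handed in when it is done.

Besides the shell and the picture viewer there is one more tool, called after "Call:" by a JSON object that holds its "fn" and its "kwargs", one argument or row to a line. jog_arm: Moves the arm, as the interface text tells. Its arguments: {"type":"object","properties":{"moves":{"type":"array"}},"required":["moves"]}

```bash
mkdir -p pics; ls
python3 - <<'E'
from station import ctrl
import cv2,numpy as np
np.set_printoptions(precision=4,suppress=True)
s=ctrl.state()
print(s)
for c in ["scene","top","wrist"]:
    im=ctrl.get_image(c); cv2.imwrite(f"pics/{c}0.png",im[:,:,::-1])
    print(c,ctrl.get_calibration(c))
    for l in ["red_tab","red_grip","red_keeper","red_mould","red_bar","blue_tab","blue_grip"]:
        for r in ctrl.pinpoint(c,l)[:2]: print(l,round(r["score"],2),np.array(r["centre"])*[512,384])
print(ctrl.state()["clock"])
E
```

```text
pics
{'clock': 0.0, 'joint_pos': array([-1.4197,  0.1047,  0.0965,  1.5639, -0.    ,  1.3531]), 'joint_vel': array([-0.001 , -0.0009, -0.002 , -0.0005, -0.0019,  0.0008]), 'joint_efforts': array([ -0.0024, -55.6932,  50.3649,   0.0167,  -0.0003,  -0.    ]), 'tool_pos': array([ 0.2162, -0.5593,  0.2305]), 'ee_rot': array([[ 0.9328,  0.3604, -0.0002],
       [ 0.3604, -0.9328,  0.0013],
       [ 0.0003, -0.0013, -1.    ]]), 'force': array([ 0.7059,  0.9914, -0.0567]), 'moment': array([ 0.0114, -0.0263,  0.0667]), 'width': 0.08525062711971709}
scene {'camera_matrix': array([[429.8192,   0.    , 259.8441],
       [  0.    , 429.8192, 190.9655],
       [  0.    ,   0.    ,   1.    ]]), 'R': array([[-0.8178, -0.5755,  0.0069],
       [-0.259 ,  0.3572, -0.8974],
       [ 0.5139, -0.7357, -0.4411]]), 't': array([0.4478, 0.1956, 1.182 ])}
red_tab 0.51 [305.2032 152.2176]
red_grip 0.75 [300.9024 171.9936]
red_keeper 0.57 [308.224  184.5888]
red_mould 0.93 [298.2912 205.7856]
red_bar 0.53 [304.0768 159.0912]
blue_tab 0.64 [304.0256 171.6096]
blue_tab 0.51 [306.2784 130.9056]
blue_grip 0.46 [29
[... 270 characters left out ...]
), 't': array([0.0085, 0.5346, 1.5074])}
red_tab 0.67 [294.6048 210.3168]
red_grip 0.65 [286.5152 210.3936]
red_keeper 0.56 [306.1248 207.0144]
red_keeper 0.39 [293.5808 207.5904]
red_mould 0.87 [282.2144 210.2016]
red_mould 0.41 [366.7968 160.3968]
red_bar 0.46 [292.5056 211.3152]
blue_tab 0.72 [366.4896 162.8928]
blue_grip 0.54 [356.096  162.2016]
wrist {'camera_matrix': array([[284.2552,   0.    , 250.5788],
       [  0.    , 284.2552, 192.0298],
       [  0.    ,   0.    ,   1.    ]]), 'tool_from_camera': array([[-0.0006, -0.9637, -0.267 ,  0.0683],
       [ 1.    , -0.0006,  0.0001, -0.0007],
       [-0.0003, -0.267 ,  0.9637, -0.1425],
       [ 0.    ,  0.    ,  0.    ,  1.    ]])}
1.2
```

View images.

Run:
```python
import cv2,numpy as np
s=cv2.imread("pics/scene0.png");t=cv2.imread("pics/top0.png")
a=cv2.resize(s[90:270,200:420],None,fx=3,fy=3,interpolation=cv2.INTER_CUBIC)
b=cv2.resize(t[110:270,220:440],None,fx=3,fy=3,interpolation=cv2.INTER_CUBIC)
cv2.imwrite("pics/sc.png",a);cv2.imwrite("pics/tc.png",b)
```

```text
(no output)
```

View pics/scene0.png

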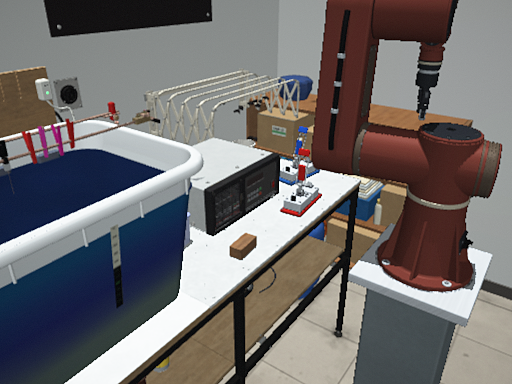

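```bash
sleep 1
```

```text
(no output)
```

View pics/sc.png

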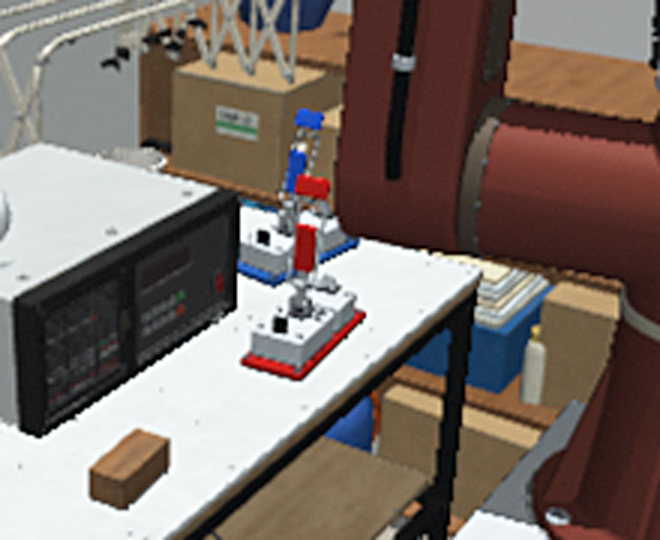

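View pics/tc.png

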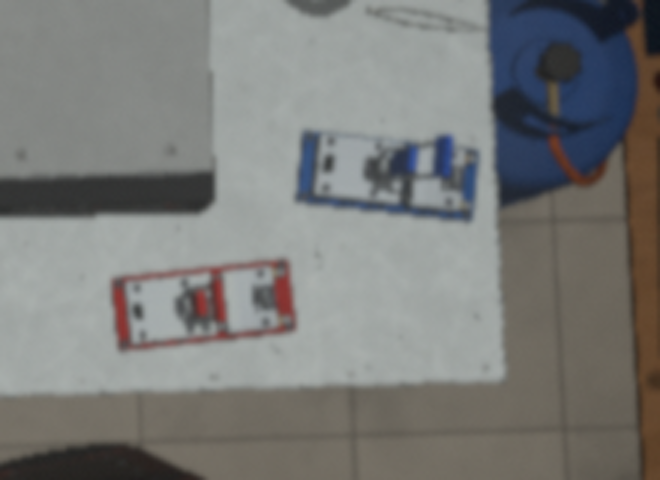

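```bash
cat > h.py <<'E'
from station import ctrl
import cv2,numpy as np
np.set_printoptions(precision=4,suppress=True)
def ray(c,uv,st=None):
    k=ctrl.get_calibration(c);K=k["camera_matrix"]
    d=np.linalg.inv(K)@[uv[0],uv[1],1]
    if c=="wrist":
        T=k["tool_from_camera"];R=st["ee_rot"]
        return st["tool_pos"]+R@T[:3,3], R@T[:3,:3]@d
    return -k["R"].T@k["t"], k["R"].T@d
def atz(c,uv,z,st=None):
    o,d=ray(c,uv,st); return o+d*(z-o[2])/d[2]
def tri(obs):
    A=np.zeros((3,3));b=np.zeros(3)
    for o,d in obs:
        d=d/np.linalg.norm(d);P=np.eye(3)-np.outer(d,d);A+=P;b+=P@o
    X=np.linalg.solve(A,b)
    return X,[np.linalg.norm((np.eye(3)-np.outer(d,d)/(d@d))@(X-o)) for o,d in obs]
def proj(c,X,st=None):
    k=ctrl.get_calibration(c);K=k["camera_matrix"]
    if c=="wrist":
        T=k["tool_from_camera"];p=T[:3,:3].T@(st["ee_rot"].T@(X-st["tool_pos"])-T[:3,3])
    else:p=k["R"]@X+k["t"]
    p=K@p;return p[:2]/p[2]
E
python3 - <<'E'
from h import *
S=dict(tab=[305.2,152.2],grip=[300.9,172],keeper=[308.2,184.6],mould=[298.3,205.8],bar=[304.1,159.1])
T=dict(tab=[294.6,210.3],grip=[286.5,210.4],keeper=[306.1,207.0],mould=[282.2,210.2],bar=[292.5,211.3])
for k in S: print(k,*tri([ray("scene",S[k]),ray("top",T[k])]))
print("mould z0",atz("top",T["mould"],0))
for p in [(112,277),(287,261),(295,328),(121,349)]:
    print(atz("top",[220+p[0]/3,110+p[1]/3],.01))
print("blue")
for p in [(302,130),(479,150),(472,220),(297,201)]:
    print(atz("top",[220+p[0]/3,110+p[1]/3],.01))
E
```

```text
tab [ 0.443  -0.1098  0.1879] [np.float64(0.0014846793278129613), np.float64(0.0014846793278130129)]
grip [ 0.4451 -0.0928  0.1226] [np.float64(0.001977124351812211), np.float64(0.0019771243518120676)]
keeper [ 0.453  -0.1595  0.0487] [np.float64(0.0004467149546769688), np.float64(0.0004467149546770315)]
mould [ 0.4479 -0.0904 -0.0042] [np.float64(0.0010818171475488914), np.float64(0.0010818171475488298)]
bar [ 0.4419 -0.1055  0.1652] [np.float64(0.0027026377051396736), np.float64(0.002702637705139727)]
mould z0 [ 0.4468 -0.0906  0.    ]
[ 0.4731 -0.014   0.01  ]
[ 0.4844 -0.1948  0.01  ]
[ 0.4153 -0.2003  0.01  ]
[ 0.3991 -0.021   0.01  ]
blue
[ 0.6199 -0.2157  0.01  ]
[ 0.594  -0.3991  0.01  ]
[ 0.5213 -0.3882  0.01  ]
[ 0.5461 -0.2075  0.01  ]
```

Call:
{"fn": "jog_arm", "kwargs": {
  "moves": [
    [0, 0, 3.34, 0, 0, -20, 0],
    [0, 0, 3.34, 0, 0, -20, 0],
    [0, 0, 3.34, 0, 0, -20, 0],
    [0, 0, 3.34, 0, 0, -20, 0],
    [0, 0, 3.34, 0, 0, -20, 0]
  ]
}}

```text
clock: 1.62
tool_pos: [0.2163, -0.5595, 0.3323]
ee_rot: [[0.997, 0.074, 0.0], [0.074, -0.997, -0.0], [0.0, 0.0, -1.0]]
force: [0.2, 0.6, 0.6]
width: 0.0258
```

Call:
{"fn": "jog_arm", "kwargs": {
  "moves": [
    [0, 0, 0, 26, -30, 0, 0],
    [0, 0, 0, 26, -30, 0, 0],
    [0, 0, 0, 26, -30, 0, 0],
    [0, 0, 0, 26, -30, 0, 0],
    [0, 0, 0, 26, -30, 0, 0]
  ]
}}

```text
clock: 2.03
tool_pos: [0.335, -0.3985, 0.3314]
ee_rot: [[0.997, 0.077, 0.0], [0.077, -0.997, -0.0], [0.0, 0.0, -1.0]]
force: [0.5, -0.8, 0.1]
width: 0.0002
```

Call:
{"fn": "jog_arm", "kwargs": {
  "moves": [
    [0, 0, 0, 26, -30, 0, 0],
    [0, 0, 0, 26, -30, 0, 0],
    [0, 0, 0, 26, -30, 0, 0],
    [0, 0, 0, 26, -30, 0, 0],
    [0, 0, 0, 0, 0, 0, 0]
  ]
}}

```text
clock: 2.45
tool_pos: [0.4317, -0.2672, 0.332]
ee_rot: [[0.997, 0.083, 0.002], [0.083, -0.997, 0.001], [0.002, -0.001, -1.0]]
force: [0.2, -0.0, -0.5]
width: 0.0001
```

Run:
```python
from h import *
import pickle
s=ctrl.state(); im=ctrl.get_image("wrist"); cv2.imwrite("pics/w1.png",im[:,:,::-1])
print(s["clock"],s["tool_pos"],s["ee_rot"],s["force"],s["width"])
o={}
for l in ["red_tab","red_grip","red_keeper","red_mould","red_bar"]:
    for r in ctrl.pinpoint("wrist",l)[:2]:
        uv=np.array(r["centre"])*[512,384]; print(l,round(r["score"],2),uv); o.setdefault(l,ray("wrist",uv,s))
pickle.dump((s,o),open("w1.pkl","wb"))
```

```text
2.45 [ 0.4317 -0.2672  0.332 ] [[ 0.9966  0.0829  0.0019]
 [ 0.0829 -0.9966  0.0007]
 [ 0.0019 -0.0006 -1.    ]] [ 0.2161 -0.0159 -0.4657] 6.64150364291057e-05
red_tab 0.68 [ 88.5248 154.7904]
red_grip 0.82 [110.08   150.2976]
red_keeper 0.89 [180.3776 141.1968]
red_mould 0.75 [142.8992 140.8896]
red_mould 0.33 [288.7168  46.6944]
red_bar 0.95 [105.984  155.7888]
red_bar 0.23 [109.9776 144.6912]
```

View pics/w1.png

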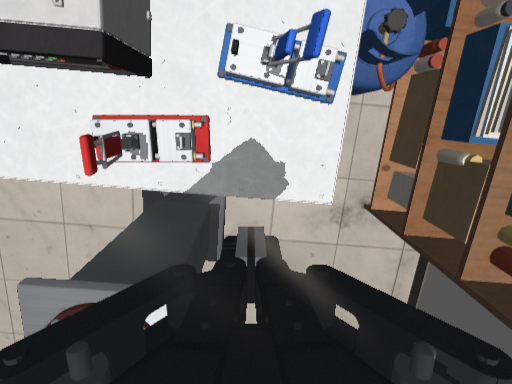

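Call:
{"fn": "jog_arm", "kwargs": {
  "moves": [
    [0, 0, 0, 0, -36, 0, 0],
    [0, 0, 0, 0, -36, 0, 0],
    [0, 0, 0, 0, -36, 0, 0],
    [0, 0, 0, 0, -36, 0, 0],
    [0, 0, 0, 0, -14, 0, 0]
  ]
}}

```text
clock: 3.17
tool_pos: [0.4157, -0.1127, 0.3319]
ee_rot: [[0.997, 0.077, 0.001], [0.077, -0.997, 0.0], [0.001, -0.0, -1.0]]
force: [0.7, -0.1, 0.2]
width: 0.0001
```

Run:
```python
from h import *
import pickle
s=ctrl.state(); im=ctrl.get_image("wrist"); cv2.imwrite("pics/w2.png",im[:,:,::-1])
print(s["clock"],s["tool_pos"],s["ee_rot"],s["joint_pos"],s["joint_vel"])
s1,o1=pickle.load(open("w1.pkl","rb"));o={}
for l in ["red_tab","red_grip","red_keeper","red_mould","red_bar"]:
    for r in ctrl.pinpoint("wrist",l)[:2]:
        uv=np.array(r["centre"])*[512,384]; print(l,round(r["score"],2),uv); o.setdefault(l,ray("wrist",uv,s))
for l in o:
    if l in o1: print(l,*tri([o1[l],o[l]]))
```

```text
3.1667 [ 0.4157 -0.1127  0.3319] [[ 0.997   0.0768  0.0007]
 [ 0.0768 -0.997   0.0003]
 [ 0.0007 -0.0003 -1.    ]] [-0.5708 -0.3568 -0.1421  1.7851  0.0006  2.4939] [ 0.2811 -0.1436 -0.1144  0.0084 -0.0154  0.2603]
red_tab 0.94 [245.7088 150.2976]
red_tab 0.56 [487.7824  29.9904]
red_grip 0.88 [234.2912 145.3056]
red_keeper 0.93 [287.2832 137.5104]
red_mould 0.78 [234.9056 138.0864]
red_tab [ 0.4478 -0.1046  0.1945] [np.float64(0.0005059837666925625), np.float64(0.0005059837666927344)]
red_grip [ 0.4425 -0.0895  0.119 ] [np.float64(0.001383940113967394), np.float64(0.0013839401139672585)]
red_keeper [ 0.4534 -0.1622  0.0572] [np.float64(0.0006738438389393497), np.float64(0.0006738438389393942)]
red_mould [ 0.4411 -0.0835 -0.0098] [np.float64(0.0005681984209103755), np.float64(0.0005681984209103177)]
```

View pics/w2.png

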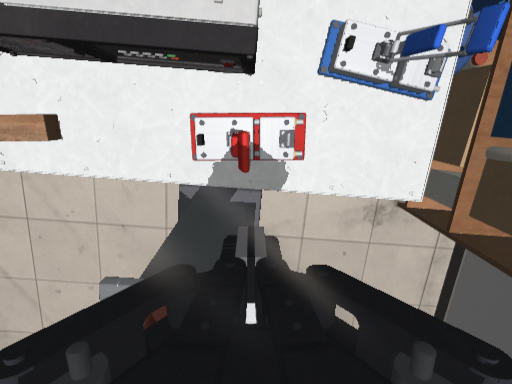

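Run:
```python
from h import *
im=cv2.imread("pics/w2.png");hsv=cv2.cvtColor(im,cv2.COLOR_BGR2HSV)
cv2.imwrite("pics/w2c.png",cv2.resize(im[95:180,170:320],None,fx=5,fy=5,interpolation=cv2.INTER_CUBIC))
s=ctrl.state();print(s["tool_pos"],s["joint_vel"],s["clock"])
im=ctrl.get_image("wrist"); cv2.imwrite("pics/w3.png",im[:,:,::-1]);s=ctrl.state()
hsv=cv2.cvtColor(im,cv2.COLOR_RGB2HSV)
m=((hsv[...,0]<8)|(hsv[...,0]>172))&(hsv[...,1]>150)&(hsv[...,2]>60);m[185:]=0
m[:,:180]=0;m[:,330:]=0
ys,xs=np.nonzero(m);print(xs.min(),xs.max(),ys.min(),ys.max())
box=cv2.boxPoints(cv2.minAreaRect(np.c_[xs,ys][(ys<165)].astype(np.float32)));print(box)
P=[atz("wrist",p,.01,s) for p in box];print(np.array(P))
c=np.mean(P,0);print(c)
for l in ["red_tab","red_grip","red_keeper"]:
    r=ctrl.pinpoint("wrist",l)[0];print(l,r["score"],np.array(r["centre"])*[512,384])
```

```text
[ 0.4165 -0.1162  0.331 ] [-0.003   0.006  -0.0006  0.0008  0.0005  0.0032] 3.4667
188 303 63 172
[[170.8391 141.3501]
 [221.8097  60.1159]
 [322.6982 123.4185]
 [271.7277 204.6527]]
[[ 0.4311  0.0147  0.01  ]
 [ 0.5575 -0.0615  0.01  ]
 [ 0.4773 -0.2255  0.01  ]
 [ 0.3364 -0.1577  0.01  ]]
[ 0.4506 -0.1075  0.01  ]
red_tab 0.84 [238.4896 151.9872]
red_grip 0.84 [232.9088 145.1136]
red_keeper 0.78 [284.1088 142.0032]
```

View pics/w2c.png

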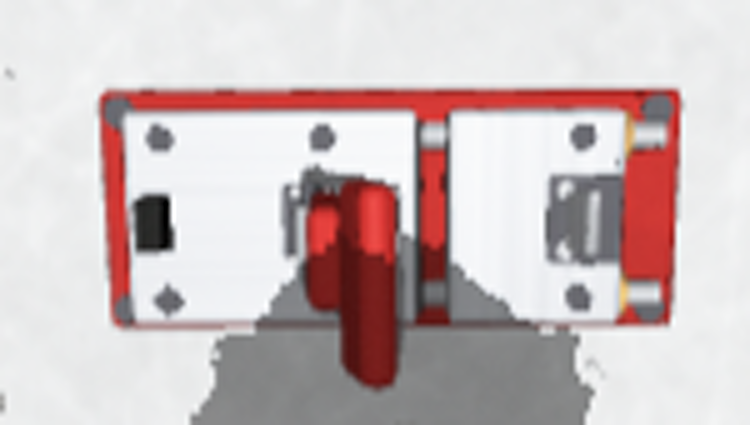

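Run:
```python
from h import *
import pickle
s=ctrl.state();s1,o1=pickle.load(open("w1.pkl","rb"))
print(s["tool_pos"])
P=np.array([atz("wrist",p,.01,s) for p in [(187.5,113),(303.5,113),(301.5,160),(190,160)]]);print(P,P.mean(0))
W=dict(red_tab=[238.5,152],red_grip=[232.9,145.1],red_keeper=[284.1,142])
T=dict(red_tab=[294.6,210.3],red_grip=[286.5,210.4],red_keeper=[306.1,207.0])
S=dict(red_tab=[305.2,152.2],red_grip=[300.9,172],red_keeper=[308.2,184.6])
for k in W: print(k,*tri([o1[k],ray("wrist",W[k],s)]),*tri([ray("top",T[k]),ray("scene",S[k]),ray("wrist",W[k],s)]))
im=cv2.imread("pics/w3.png")
cv2.imwrite("pics/w3c.png",cv2.resize(im[95:180,170:320],None,fx=5,fy=5,interpolation=cv2.INTER_CUBIC))
```

```text
[ 0.4165 -0.1157  0.331 ]
[[ 0.4771 -0.0109  0.01  ]
 [ 0.4908 -0.1926  0.01  ]
 [ 0.4167 -0.1986  0.01  ]
 [ 0.403  -0.0162  0.01  ]] [ 0.4469 -0.1046  0.01  ]
red_tab [ 0.4458 -0.1004  0.187 ] [np.float64(1.3100754459123256e-05), np.float64(1.310075445929976e-05)] [ 0.4435 -0.1056  0.1894] [np.float64(0.005070000962058058), np.float64(0.000966479746542394), np.float64(0.005745312011919059)]
red_grip [ 0.4434 -0.0911  0.1223] [np.float64(0.0016938900206076861), np.float64(0.0016938900206078015)] [ 0.445  -0.0919  0.1231] [np.float64(0.0024213167991514973), np.float64(0.001668851399784504), np.float64(0.0009676463487043318)]
red_keeper [ 0.4499 -0.1615  0.0534] [np.float64(0.0023934640234982655), np.float64(0.00239346402349834)] [ 0.4509 -0.1601  0.0496] [np.float64(0.002585398830982947), np.float64(0.0017452448665035546), np.float64(0.0042589895154313325)]
```

View pics/w3c.png

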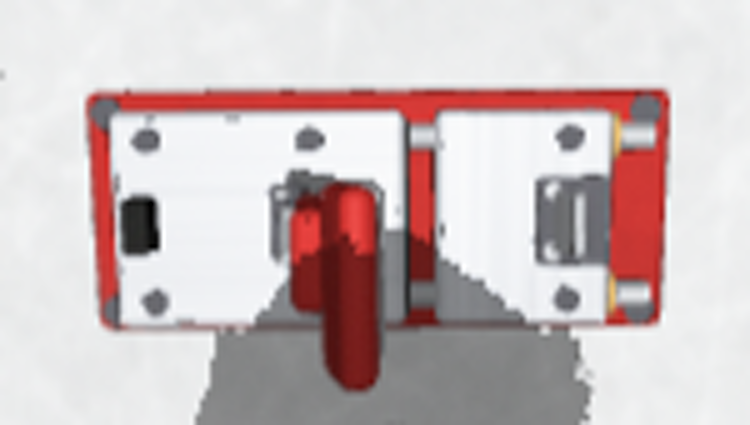

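Call:
{"fn": "jog_arm", "kwargs": {
  "moves": [
    [0, 0, 0, 12, -20, 10, 0],
    [0, 0, 0, 12, -20, 20, 0],
    [0, 0, 0, 11, -20, 30, 0],
    [0, 0, 0, 0, 0, 35, 0],
    [0, 0, 0, 0, 0, 30, 0]
  ]
}}

```text
clock: 4.08
tool_pos: [0.4469, -0.0516, 0.2043]
ee_rot: [[0.997, 0.079, -0.0], [0.079, -0.997, 0.0], [-0.0, -0.0, -1.0]]
force: [-0.1, -0.4, -0.0]
width: 0.0001
```

Call:
{"fn": "jog_arm", "kwargs": {
  "moves": [
    [0, 0, 0, 0, 0, 25, 0],
    [0, 0, 0, 0, 0, 10, 0],
    [0, 0, 0, 0, 0, 0, 0],
    [0, 0, 0, 0, 0, 0, 0]
  ]
}}

```text
clock: 4.42
tool_pos: [0.4469, -0.0527, 0.1721]
ee_rot: [[0.997, 0.077, 0.0], [0.077, -0.997, -0.0], [0.0, 0.0, -1.0]]
force: [-0.0, 0.2, 0.5]
width: -0.0001
```

Run:
```python
from h import *
s=ctrl.state();print(s["clock"],s["tool_pos"],s["force"],s["joint_pos"])
im=ctrl.get_image("wrist"); cv2.imwrite("pics/w4.png",im[:,:,::-1])
im=ctrl.get_image("scene"); cv2.imwrite("pics/s4.png",cv2.resize(im[100:230,230:400,::-1],None,fx=4,fy=4,interpolation=cv2.INTER_CUBIC))
```

```text
4.4167 [ 0.4469 -0.0527  0.1721] [-0.0449  0.18    0.5302] [-0.4094 -0.3688 -0.4452  1.4941 -0.0001  2.6553]
```

View pics/w4.png

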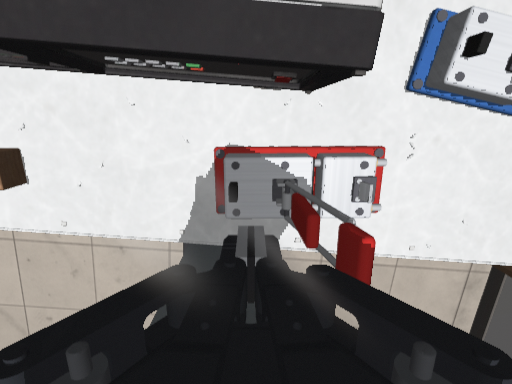

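View pics/s4.png

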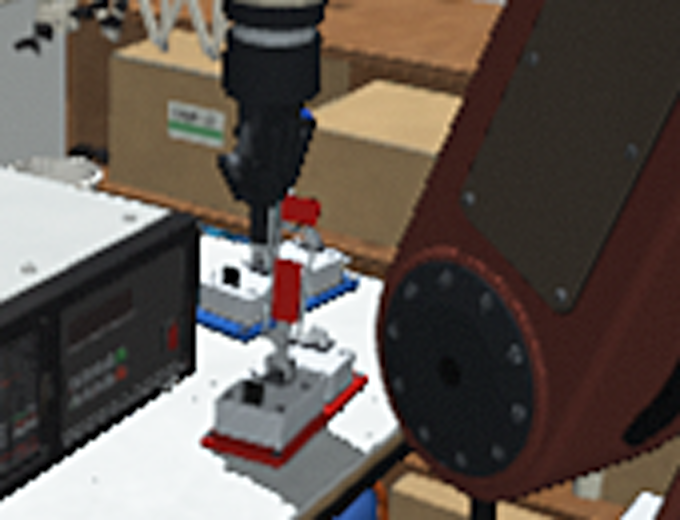

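Run:
```python
from h import *
s=ctrl.state();
for uv,z in [((355,256),.188),((351,240),.195),((367,238),.195),((342,288),.19),((306,221),.125)]: print(uv,atz("wrist",uv,z,s))
```

```text
(355, 256) [ 0.4512 -0.104   0.188 ]
(351, 240) [ 0.4626 -0.0976  0.195 ]
(367, 238) [ 0.4642 -0.1048  0.195 ]
(342, 288) [ 0.4339 -0.0996  0.19  ]
(306, 221) [ 0.4445 -0.0923  0.125 ]
```

Call:
{"fn": "jog_arm", "kwargs": {
  "moves": [
    [0, 0, 0, 0, 14, 0, 0],
    [0, 0, 0, 0, 14, 0, 0],
    [0, 0, 0, 0, 12, 2, 0],
    [0, 0, 0, 0, 12, 3, 0],
    [0, 0, 0, 0, 12, 4, 0]
  ]
}}

```text
clock: 4.93
tool_pos: [0.4523, -0.1175, 0.163]
ee_rot: [[0.997, 0.077, 0.001], [0.077, -0.997, -0.001], [0.001, 0.001, -1.0]]
force: [-0.1, -1.0, -0.1]
width: -0.0001
```

Run:
```python
from h import *
s=ctrl.state();print(s["clock"],s["tool_pos"],s["force"])
im=ctrl.get_image("wrist"); cv2.imwrite("pics/w5.png",im[:,:,::-1])
```

```text
4.9333 [ 0.4523 -0.1175  0.163 ] [-0.0525 -0.9544 -0.0754]
```

View pics/w5.png

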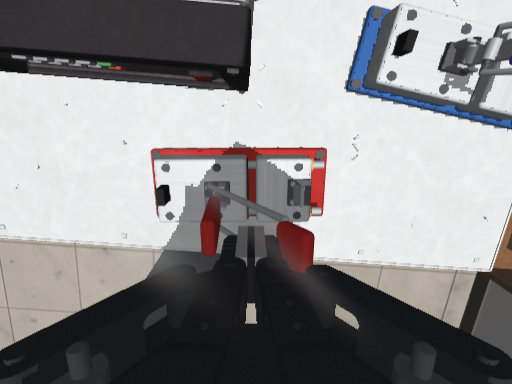

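Call:
{"fn": "jog_arm", "kwargs": {
  "moves": [
    [0, 0, 0, 0, 10, 5, 0],
    [0, 0, 0, 0, 10, 7, 0],
    [0, 0, 0, 0, 9, 9, 0],
    [0, 0, 0, 0, 6, 8, 0],
    [0, 0, 0, 0, 0, 0, 0]
  ]
}}

```text
clock: 5.4
tool_pos: [0.4535, -0.1516, 0.1308]
ee_rot: [[0.997, 0.076, -0.003], [0.076, -0.997, 0.001], [-0.002, -0.002, -1.0]]
force: [-0.0, 0.6, -0.6]
width: 0.0002
```

Run:
```python
from h import *
s=ctrl.state();print(s["clock"],s["tool_pos"],s["force"])
im=ctrl.get_image("wrist"); cv2.imwrite("pics/w6.png",im[:,:,::-1])
```

```text
5.4 [ 0.4535 -0.1516  0.1308] [-0.0232  0.6133 -0.6406]
```

View pics/w6.png

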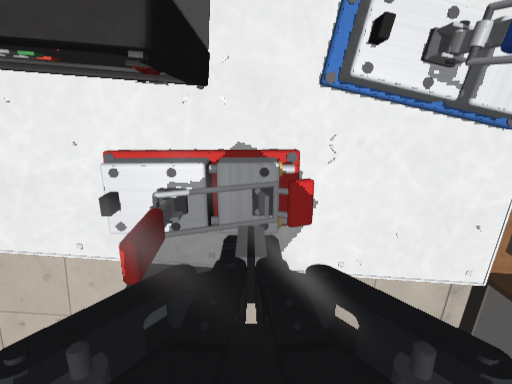

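Run:
```python
from h import *
s=ctrl.state()
im=ctrl.get_image("wrist")[:,:,::-1]; cv2.imwrite("pics/w7.png",cv2.resize(im[140:290,95:335],None,fx=3.3,fy=3.3,interpolation=cv2.INTER_CUBIC))
im=ctrl.get_image("scene"); cv2.imwrite("pics/s7.png",cv2.resize(im[120:230,250:390,::-1],None,fx=5,fy=5,interpolation=cv2.INTER_CUBIC))
for l in ["red_tab","red_bar","red_keeper","red_grip"]:
  for c,z in [("wrist",dict(red_tab=.052,red_bar=.053,red_keeper=.053,red_grip=.125)[l])]:
    for r in ctrl.pinpoint(c,l)[:1]:
        uv=np.array(r["centre"])*[512,384]; print(l,c,round(r["score"],2),uv,atz(c,uv,z,s))
```

```text
red_tab wrist 0.92 [298.5984 202.7136] [ 0.4538 -0.1896  0.052 ]
red_bar wrist 0.61 [278.016  203.2896] [ 0.4524 -0.1727  0.053 ]
red_keeper wrist 0.69 [267.9808 200.4096] [ 0.4542 -0.1643  0.053 ]
red_grip wrist 0.58 [150.3232 243.1872] [ 0.4455 -0.0931  0.125 ]
```

View pics/w7.png

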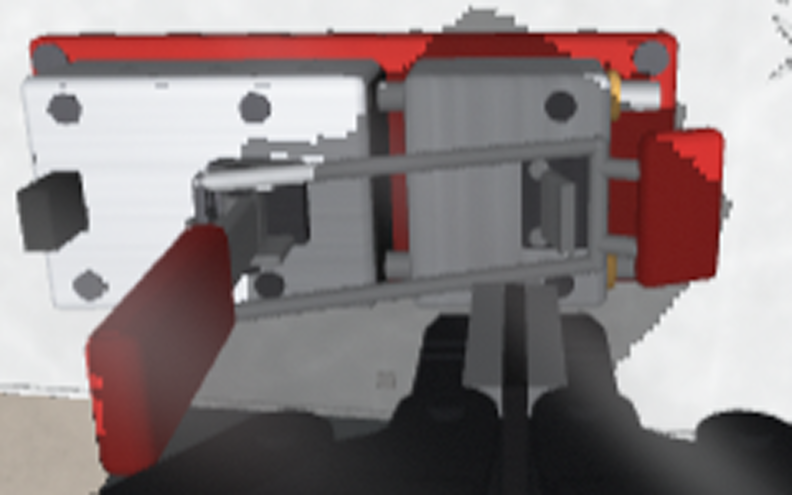

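View pics/s7.png

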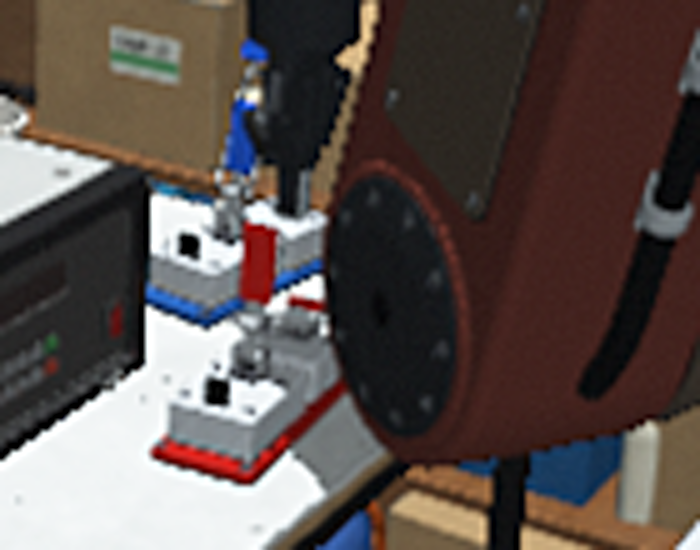

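Call:
{"fn": "jog_arm", "kwargs": {
  "moves": [
    [0, 0, 0, -1, -14, 0, 0],
    [0, 0, 0, -1, -14, 0, 0],
    [0, 0, 0, -1, -12, 0, 0],
    [0, 0, 0, 0, -8, 0, 0],
    [0, 0, 0, 0, 0, 0, 0]
  ]
}}

```text
clock: 6.17
tool_pos: [0.4476, -0.1015, 0.1335]
ee_rot: [[0.997, 0.079, 0.0], [0.079, -0.997, 0.0], [0.0, -0.0, -1.0]]
force: [-0.1, -0.3, 0.1]
width: 0.0002
```

Run:
```python
from h import *
s=ctrl.state();print(s["clock"],s["tool_pos"],s["force"])
im=ctrl.get_image("wrist"); cv2.imwrite("pics/w8.png",im[:,:,::-1])
```

```text
6.1667 [ 0.4476 -0.1015  0.1335] [-0.1429 -0.3303  0.0782]
```

View pics/w8.png

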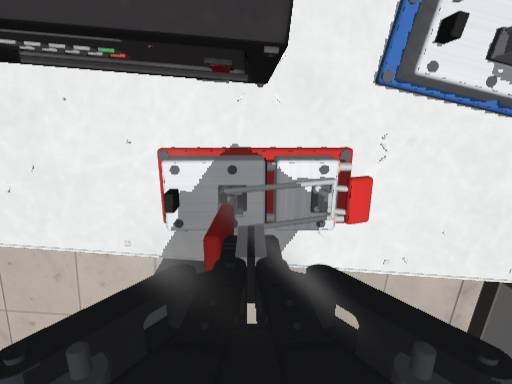

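Call:
{"fn": "jog_arm", "kwargs": {
  "moves": [
    [0, 0, 0, 0, -9, 1, 0],
    [0, 0, 0, 0, -9, 2, 0],
    [0, 0, 0, 0, -9, 3, 0],
    [0, 0, 0, 0, -8, 4, 0],
    [0, 0, 0, 0, 0, 0, 0]
  ]
}}

```text
clock: 6.63
tool_pos: [0.4447, -0.067, 0.1225]
ee_rot: [[0.997, 0.078, -0.001], [0.078, -0.997, 0.001], [-0.001, -0.001, -1.0]]
force: [-0.9, -0.3, 0.8]
width: 0.0
```

Run:
```python
from h import *
s=ctrl.state();print(s["clock"],s["tool_pos"],s["force"],s["joint_pos"])
im=ctrl.get_image("wrist"); cv2.imwrite("pics/w9.png",im[:,:,::-1])
```

```text
6.6333 [ 0.4447 -0.067   0.1225] [-0.899  -0.2602  0.7827] [-0.4421 -0.362  -0.5298  1.4038  0.0002  2.621 ]
```

View pics/w9.png

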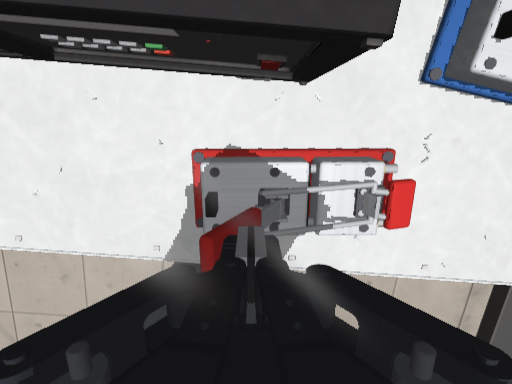

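Call:
{"fn": "jog_arm", "kwargs": {
  "moves": [
    [0, 0, 0, 0, -8, 4, 0],
    [0, 0, 0, 0, -8, 6, 0],
    [0, 0, 0, 0, -7, 7, 0],
    [0, 0, 0, 0, -5, 7, 0],
    [0, 0, 0, 0, 0, 0, 0]
  ]
}}

```text
clock: 7.1
tool_pos: [0.4419, -0.0391, 0.0973]
ee_rot: [[0.997, 0.078, -0.002], [0.078, -0.997, 0.001], [-0.002, -0.001, -1.0]]
force: [-0.5, 0.1, -0.5]
width: 0.0002
```

Run:
```python
from h import *
s=ctrl.state();print(s["clock"],s["tool_pos"],s["force"],s["joint_pos"])
im=ctrl.get_image("wrist"); cv2.imwrite("pics/w10.png",im[:,:,::-1])
im=ctrl.get_image("scene"); cv2.imwrite("pics/s10.png",cv2.resize(im[120:230,250:390,::-1],None,fx=5,fy=5,interpolation=cv2.INTER_CUBIC))
```

```text
7.1 [ 0.4419 -0.0391  0.0973] [-0.4876  0.1295 -0.4757] [-0.3851 -0.3717 -0.5832  1.3617  0.0004  2.6781]
```

View pics/w10.png

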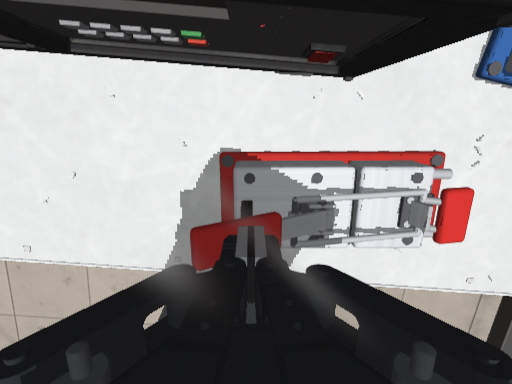

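View pics/s10.png

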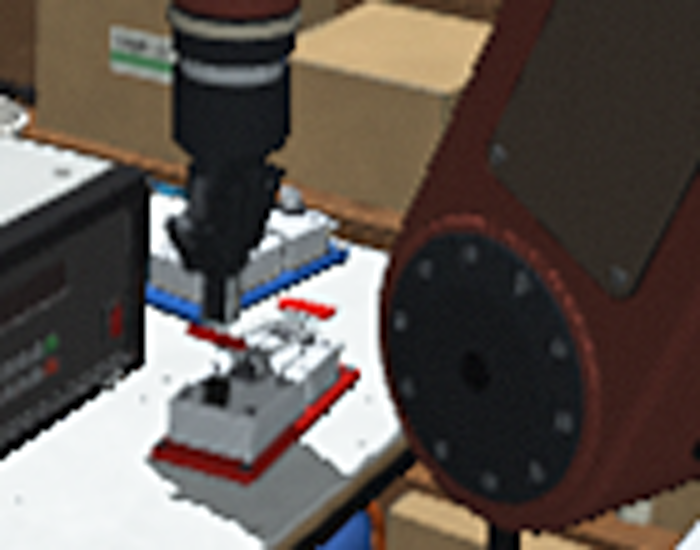

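Call:
{"fn": "jog_arm", "kwargs": {
  "moves": [
    [0, 0, 0, 0, -4, 8, 0],
    [0, 0, 0, 0, -4, 8, 0],
    [0, 0, 0, 0, -3, 8, 0],
    [0, 0, 0, 0, -2, 8, 0],
    [0, 0, 0, 0, 0, 0, 0]
  ]
}}

```text
clock: 7.62
tool_pos: [0.4418, -0.0274, 0.0668]
ee_rot: [[0.997, 0.078, -0.0], [0.078, -0.997, -0.0], [-0.0, 0.0, -1.0]]
force: [-0.2, -0.1, 0.5]
width: -0.0
```

Run:
```python
from h import *
s=ctrl.state();print(s["clock"],s["tool_pos"],s["force"],s["joint_pos"])
im=ctrl.get_image("wrist"); cv2.imwrite("pics/w11.png",im[:,:,::-1])
im=ctrl.get_image("scene"); cv2.imwrite("pics/s11.png",cv2.resize(im[120:230,250:390,::-1],None,fx=5,fy=5,interpolation=cv2.INTER_CUBIC))
```

```text
7.6167 [ 0.4418 -0.0274  0.0668] [-0.1772 -0.0726  0.4611] [-0.3588 -0.3622 -0.6317  1.3012 -0.0005  2.7052]
```

View pics/w11.png

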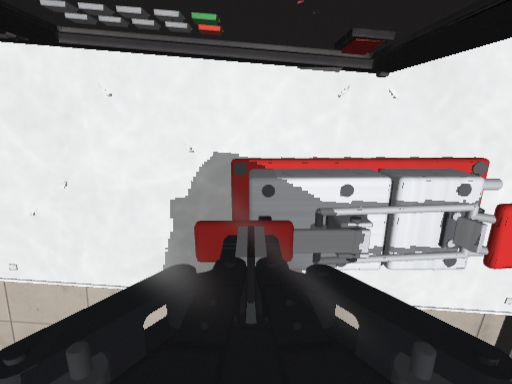

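View pics/s11.png

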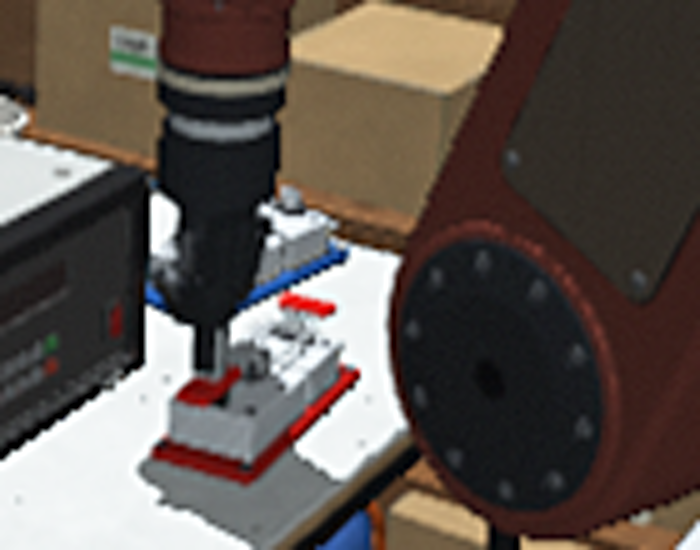

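Call:
{"fn": "jog_arm", "kwargs": {
  "moves": [
    [0, 0, 0, 0, 0, 2, 0],
    [0, 0, 0, 0, 0, 2, 0],
    [0, 0, 0, 0, 0, 0, 0]
  ]
}}

```text
clock: 7.97
tool_pos: [0.442, -0.0275, 0.0661]
ee_rot: [[0.997, 0.078, 0.0], [0.078, -0.997, -0.0], [0.0, 0.0, -1.0]]
force: [-14.4, 6.3, 34.7]
width: 0.0003
```

Call:
{"fn": "jog_arm", "kwargs": {
  "moves": [
    [0, 0, 0, 0, 0, -10, 0],
    [0, 0, 0, 0, 0, -30, 0],
    [0, 0, 0, 0, 0, -40, 0],
    [0, 0, 0, 0, 0, -40, 0],
    [0, 0, 0, 0, 0, -40, 0]
  ]
}}

```text
clock: 8.38
tool_pos: [0.4413, -0.0274, 0.2243]
ee_rot: [[0.997, 0.077, -0.001], [0.077, -0.997, 0.0], [-0.001, -0.0, -1.0]]
force: [0.2, -0.3, 0.1]
width: 0.0
```

Call:
{"fn": "jog_arm", "kwargs": {
  "moves": [
    [0, 0, 0, 0, 30, -40, 0],
    [0, 0, 0, 0, 30, -20, 0],
    [0, 0, 0, 0, 30, 0, 0],
    [0, 0, 0, 0, 0, 0, 0],
    [0, 0, 0, 0, 0, 0, 0]
  ]
}}

```text
clock: 8.8
tool_pos: [0.4484, -0.1135, 0.276]
ee_rot: [[0.997, 0.075, -0.001], [0.075, -0.997, 0.001], [-0.001, -0.001, -1.0]]
force: [-0.1, 1.3, 0.3]
width: -0.0001
```

Run:
```python
from h import *
s=ctrl.state();print(s["clock"],s["tool_pos"],s["force"])
im=ctrl.get_image("wrist"); cv2.imwrite("pics/w12.png",im[:,:,::-1]); cv2.imwrite("pics/w12c.png",cv2.resize(im[90:190,170:350,::-1],None,fx=4.4,fy=4.4,interpolation=cv2.INTER_CUBIC))
im=ctrl.get_image("scene"); cv2.imwrite("pics/s12.png",cv2.resize(im[110:230,250:390,::-1],None,fx=5,fy=5,interpolation=cv2.INTER_CUBIC))
for l,z in [("red_tab",.052),("red_bar",.053),("red_keeper",.053),("red_grip",.0645),("red_mould",0)]:
    for r in ctrl.pinpoint("wrist",l)[:1]:
        uv=np.array(r["centre"])*[512,384]; print(l,round(r["score"],2),uv,atz("wrist",uv,z,s))
```

```text
8.8 [ 0.4484 -0.1135  0.276 ] [-0.0506  1.2546  0.3203]
red_bar 0.97 [288.7168 167.808 ] [ 0.4514 -0.1622  0.053 ]
red_keeper 0.65 [286.208  166.8096] [ 0.4525 -0.1588  0.053 ]
red_grip 0.67 [173.7216 171.6864] [ 0.4377 -0.0157  0.0645]
red_mould 0.8 [231.5776 160.0128] [ 0.4474 -0.0844  0.    ]
```

View pics/w12c.png

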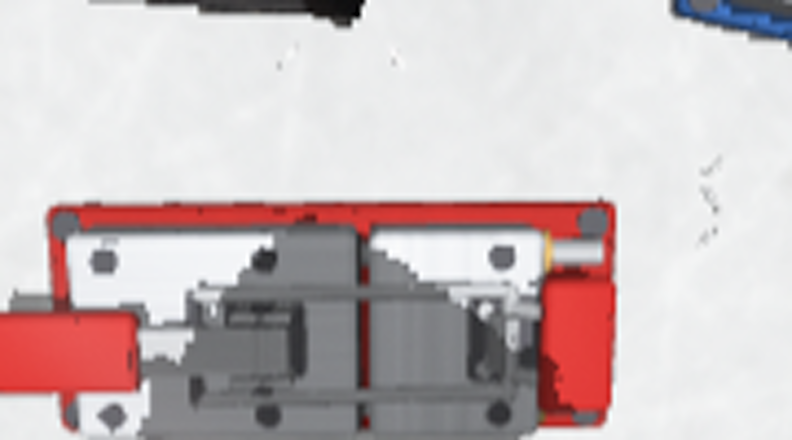

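View pics/s12.png

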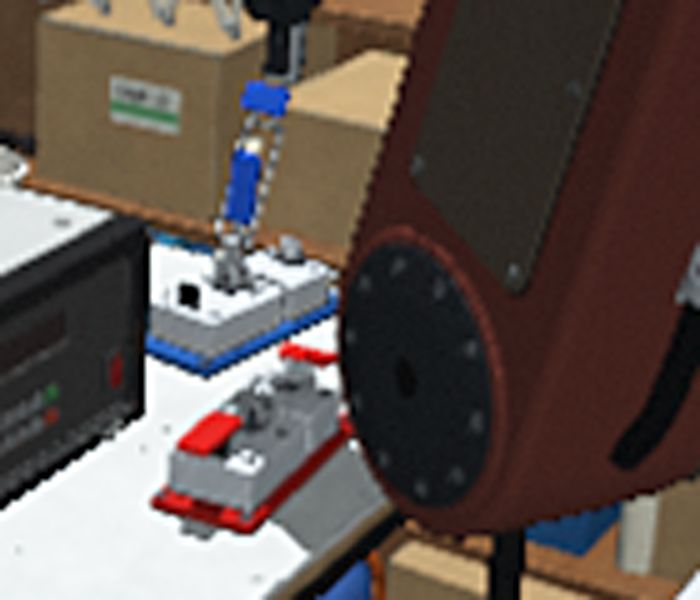

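Run:
```python
from h import *
print(ctrl.close_job())
```

```text
the job is handed in; nothing more can be done
None
```

The red mould is clamped shut with its draw latch, and the job is handed in at about 9 s of the 45 s allowed. I never touched the mould on the blue base.

- **Loop:** I pushed the red tab with the closed fingers until the loop tipped over and fell. The wrist picture showed the bar lying about 8 mm behind the hook.
- **Lever:** I pushed the lever over and down along its arc, then pressed it flat. It stopped solidly at a TCP height of 66 mm, with about 35 N upward at the wrist. I then lifted the arm clear.

**Last checks:**
- The lever stayed flat after I let go.
- The bar and the hook crook were found about 3 mm apart.
- The gap between the halves shrank from about 9 mm to about 4 mm in the picture. Clamped it should be about 3.3 mm, including the 2 mm gap built into the mould.
- The blue latch still stands as before, and the gripper touches nothing (force about 1 N, sensor noise).

**Disagreements:**
- The red tab was not reported by the network in the last wrist picture, though it shows in its hooked place.
- Early height and position readings differed by about 5 mm between the cameras. I allowed for that in the moves.
- I judged the bar's height behind the hook only from the one wrist view and from the halves drawing together.

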